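Flip the stock tags on the parts rail

TASK

Each of the four hinged tags on the rail belongs to the bin standing straight behind it. Push tags over with a fingertip until every full bin's tag leans back against its stop on the bin side, disc face up, and the tag of the bin that is nearly empty leans to the front with its two bars up. Push only the tags: leave the bins and the loose microphone parts standing where they are, lifting nothing.

Things in the scene. Friction and masses are not known exactly. Their poses are not given: they have to be found in the camera images.
- tag_a (a joint): flip angle of tag a, rad. 0 = leaning 0.5 rad from upright to the front (robot) side, upper face with TWO BLACK BARS (reorder); 0.5 = upright; 1.0 = leaning 0.5 rad from upright to the bin side, upper face with ONE BLACK DISC (in stock). Free hinge along the rail; past upright the tag falls over by itself onto a firm stop (do not force it against the stop).
- tag_a_pivot (a point): middle of tag a's hinge line, fixed on top of the rail, 63 above the shelf; x points from the rail straight back to the bins, y along the rail, z up. Bracket ears rise 5 above it, 29 either side. The four pivots stand in one line, 110 apart, in any order. Sizes in mm.
- tag_a_edge (a point): middle of tag a's free edge, 60 from its hinge: when it leans, 29 to the front or bin side of the pivot and 53 above it. The tag is a white plastic plate, 44 wide along the rail, 4 thick, about 30 g. Sizes in mm.
- tag_b (a joint): flip angle of tag b, rad. 0 = leaning 0.5 rad from upright to the front (robot) side, upper face with TWO BLACK BARS (reorder); 0.5 = upright; 1.0 = leaning 0.5 rad from upright to the bin side, upper face with ONE BLACK DISC (in stock). Free hinge along the rail; past upright the tag falls over by itself onto a firm stop (do not force it against the stop).
- tag_b_pivot (a point): middle of tag b's hinge line, fixed on top of the rail, 63 above the shelf; x points from the rail straight back to the bins, y along the rail, z up. Bracket ears rise 5 above it, 29 either side. The four pivots stand in one line, 110 apart, in any order. Sizes in mm.
- tag_b_edge (a point): middle of tag b's free edge, 60 from its hinge: when it leans, 29 to the front or bin side of the pivot and 53 above it. The tag is a white plastic plate, 44 wide along the rail, 4 thick, about 30 g. Sizes in mm.
- tag_c (a joint): flip angle of tag c, rad. 0 = leaning 0.5 rad from upright to the front (robot) side, upper face with TWO BLACK BARS (reorder); 0.5 = upright; 1.0 = leaning 0.5 rad from upright to the bin side, upper face with ONE BLACK DISC (in stock). Free hinge along the rail; past upright the tag falls over by itself onto a firm stop (do not force it against the stop).
- tag_c_pivot (a point): middle of tag c's hinge line, fixed on top of the rail, 63 above the shelf; x points from the rail straight back to the bins, y along the rail, z up. Bracket ears rise 5 above it, 29 either side. The four pivots stand in one line, 110 apart, in any order. Sizes in mm.
- tag_c_edge (a point): middle of tag c's free edge, 60 from its hinge: when it leans, 29 to the front or bin side of the pivot and 53 above it. The tag is a white plastic plate, 44 wide along the rail, 4 thick, about 30 g. Sizes in mm.
- tag_d (a joint): flip angle of tag d, rad. 0 = leaning 0.5 rad from upright to the front (robot) side, upper face with TWO BLACK BARS (reorder); 0.5 = upright; 1.0 = leaning 0.5 rad from upright to the bin side, upper face with ONE BLACK DISC (in stock). Free hinge along the rail; past upright the tag falls over by itself onto a firm stop (do not force it against the stop).
- tag_d_pivot (a point): middle of tag d's hinge line, fixed on top of the rail, 63 above the shelf; x points from the rail straight back to the bins, y along the rail, z up. Bracket ears rise 5 above it, 29 either side. The four pivots stand in one line, 110 apart, in any order. Sizes in mm.
- tag_d_edge (a point): middle of tag d's free edge, 60 from its hinge: when it leans, 29 to the front or bin side of the pivot and 53 above it. The tag is a white plastic plate, 44 wide along the rail, 4 thick, about 30 g. Sizes in mm.
- bin_rings: loose open grey plastic bin 85 x 85, 45 high, heaped with brass rings: FULL. Origin: centre of its underside. It stands behind the rail, about 130 from the hinge line, straight behind (within 10 sideways of) the tag it belongs to; the bins' order changes. Sizes in mm.
- bin_sleeves: loose open grey plastic bin 85 x 85, 45 high, packed with nine aluminium sleeves: FULL. Origin: centre of its underside. It stands behind the rail, about 130 from the hinge line, straight behind (within 10 sideways of) the tag it belongs to; the bins' order changes. Sizes in mm.
- bin_pins: loose open grey plastic bin 85 x 85, 45 high, packed with lying steel pins: FULL. Origin: centre of its underside. It stands behind the rail, about 130 from the hinge line, straight behind (within 10 sideways of) the tag it belongs to; the bins' order changes. Sizes in mm.
- bin_low: loose open grey plastic bin 85 x 85, 45 high, a single brass ring on its floor: NOT full. Origin: centre of its underside. It stands behind the rail, about 130 from the hinge line, straight behind (within 10 sideways of) the tag it belongs to; the bins' order changes. Sizes in mm.
- rail: fixed tag rail: wooden foot 70 x 500 and 12 high with an aluminium bar 26 x 480 up to 52 high carrying the four tags. Origin: centre of the underside; x points back to the bins, y along the rail. Sizes in mm.
- mic_body: bystander: chrome microphone body, standing, 52 across, 120 tall, loose. Origin: centre of its underside. Sizes in mm.
- lock_ring: bystander: brass locking ring lying flat, 52 across, 10 high, loose. Origin: centre of its underside. Sizes in mm.
- gauge: bystander: white nylon thread gauge lying flat, 70 x 28, 6 high, loose. Origin: centre of its underside. Sizes in mm.
- vise: fixed bench vise with aluminium jaws holding a black grille basket, 100 x 150 with a screw handle reaching 116 to its -y side, 137 high. Origin: centre of its underside. Sizes in mm.

How it is judged:
At the end, for the whole second after the job is handed in: The tags of the three full bins are at rest on the bin side (joint above 0.9 rad) and the tag in front of the nearly empty bin is at rest on the front side (joint below 0.1 rad) (((y of bin_low in the frame of tag_a_pivot between -0.055 and 0.055 m and value of joint tag_a below 0.1 rad) or (not (y of bin_low in the frame of tag_a_pivot between -0.055 and 0.055 m) and value of joint tag_a above 0.9 rad)) and ((y of bin_low in the frame of tag_b_pivot between -0.055 and 0.055 m and value of joint tag_b below 0.1 rad) or (not (y of bin_low in the frame of tag_b_pivot between -0.055 and 0.055 m) and value of joint tag_b above 0.9 rad)) and ((y of bin_low in the frame of tag_c_pivot between -0.055 and 0.055 m and value of joint tag_c below 0.1 rad) or (not (y of bin_low in the frame of tag_c_pivot between -0.055 and 0.055 m) and value of joint tag_c above 0.9 rad)) and ((y of bin_low in the frame of tag_d_pivot between -0.055 and 0.055 m and value of joint tag_d below 0.1 rad) or (not (y of bin_low in the frame of tag_d_pivot between -0.055 and 0.055 m) and value of joint tag_d above 0.9 rad)) and velocity of joint tag_a between -0.2 and 0.2 rad/s and velocity of joint tag_b between -0.2 and 0.2 rad/s and velocity of joint tag_c between -0.2 and 0.2 rad/s and velocity of joint tag_d between -0.2 and 0.2 rad/s); the robot touches nothing.
It fails at once if a bin was moved by more than 15 mm (distance of any of bin_rings, bin_sleeves, bin_pins, bin_low from where it was at the start of the episode above 0.015 m).
It fails at once if the microphone body, locking ring or thread gauge was moved by more than 15 mm (distance of any of mic_body, lock_ring, gauge from where it was at the start of the episode above 0.015 m).
It fails at once if a loose thing was lifted off the shelf by more than 8 mm (height (world z) of any of bin_rings, bin_sleeves, bin_pins, bin_low, mic_body, lock_ring, gauge above 0.008 m).
It fails at once if the mic body was tipped over (angle between mic_body's own z axis and vertical above 0.3 rad).
It also fails if it takes over 48 s, if anything falls off the work surface, if the arm or the gripper's body presses on something with over 40 N, if the wrist force passes 120 N, or if a joint passes its speed limit or range.

ROBOT

A 6-joint arm with a two-finger parallel gripper is mounted at the origin on the work surface. World frame = base frame: x ahead of the robot, y to its left, z up, the work surface at z = 0. Lengths are in m, angles in rad, forces in N, time in s.
With the tool pointing down it reaches from about 0.35 to 0.85 m from the base axis. Payload 8.1 kg.
Tool frame: the origin (TCP) lies on the centre line of the jaws, within the pads' length; the fingertips stand 19 mm ahead of it and the grasp point (between the pads) is the TCP; z points along the fingers, y is the line along which they close (so a half turn about z gives the same grasp; the last joint's range is limited). The gripper opens to 93 mm and grips with 3 to 60 N. Pads are 15 mm wide; open, the fingers measure 128 mm over their backs; the gripper's body (75 mm by 188 mm) begins 65 mm behind the grasp point.
Start: joints at [-1.332, 0.13, 1.488, -0, 1.523, -0.085], TCP at [0.191, -0.569, 0.238] pointing down, gripper open.
Joint ranges: [-2.96, 2.96], [-0.89, 2.26], [0.02, 2.5], [-1.34, 4.48], [0, 2.73], [-2.66, 2.66]. Speed limits (rad/s): [2.39, 2.39, 2.79, 3.14, 3.14, 3.14].

INTERFACE

Orientations are given as a rotation vector (axis times angle).
In Python, from workcell import env gives the robot as it stands.
- The arm moves only by the tool jog_arm, never from a script. Its argument "commands" is a list of rows, each a list of 3 entries, a list of its own where there are three numbers: the shift along the tool's x, y, z in units of 50 mm (1.0 is 50 mm), then the turn, a rotation vector about the tool's x, y, z in degrees, then the closure, from -1 (fully open) to 1 (shut). A call has exactly 5 rows; each row is the pose to reach, as a shift and turn from the pose commanded when the call began, along the tool's axes at that moment; what a row does not reach only later rows make up. A row lasts 1/8 s, in which the tool goes at most 62.5 mm and 10.7 degrees, less where a joint would pass 70% of its speed; a pose out of reach is approached as far as the arm can. A call with a gripper value outside its range is refused whole. The fingers move at their own pace and stop on an object; "newtons" is the grip in N (left out, the last holds). Time passes only in rows, so rows that repeat a pose let the fingers close, or fill a call up. It gives the time, the measured TCP pose, the force, the opening and the grip force at its end, in the units of the state.
- env.sense(): the state, without advancing time (a new reading comes with each control period).
- env.read_camera(name): name is "scene" or "side" or "wrist"; returns a dict with "image" (400x640x3 uint8, red, green, blue), "fx", "fy", "cx", "cy" (pixels), "k1" (the pictures are not rectified: a ray, as slopes to the right and down, at radius r is drawn at 1 + k1 r^2 times it, then the intrinsics apply), "R" (3x3) and "t" (3): a world point X has camera coordinates R X + t; the wrist camera has in their place "T_tool_cam" (4x4, takes a point from camera to tool coordinates, whose origin is the TCP and whose axes are the flange's). Camera axes: x right, y down, z forward; pixel columns grow to the right and rows downward; lengths in m; the calibration is good to about 2 mm. A picture is of the moment at which its call begins: read the wrist's pose just before it. There is no depth.
- env.close_job(): hands the job in; it is judged then, once.
The state is a dict: "t": time; "q": joint angles; "qvel": joint speeds; "joint_efforts": joint torques, N m; "tcp_pos": TCP position; "tool_rot": TCP orientation; "ft_force": force on the tool from outside, world axes, zero at the start; "ft_torque": the same for the moment, N m; "grip_width": opening from 0.0 (shut) to 1.0 (fully open); "grasp_force": force on a finger pad.
Only numpy, scipy, OpenCV 4.12 (cv2) and the standard library are available. Lean on these libraries where they do the work, as an engineer would, in place of code of your own. Each camera call takes 0.05 s, during which the arm holds its last target. There are 200 camera calls.

## Working session

There is one attempt and no reset: what is moved stays moved. The work goes in short steps, Python scripts to look and compute and a tool call to move; the robot and the scene stay as the last step left them, time stands still between calls to the robot, and variables do not carry over. Pictures are saved under pics/ and viewed, at most 10 in all, crops included, and the job is handed in when it is done.

Besides the shell and the picture viewer there is one more tool, called by a JSON object that holds its "op" and its "data". jog_arm: Moves the arm, as the interface text tells. Its arguments: {"type":"object","properties":{"commands":{"type":"array"},"newtons":{"type":"number"}},"required":["commands"]}

```bash
mkdir -p pics; cat > h.py <<'E'
import numpy as np,cv2,pickle
from workcell import env
def snap(n,f):
    s=env.sense();c=env.read_camera(n);cv2.imwrite(f'pics/{f}.png',c['image'][:,:,::-1]);pickle.dump((s,c),open(f'pics/{f}.pkl','wb'));return s,c
def load(f): return pickle.load(open(f'pics/{f}.pkl','rb'))
def ray(c,u,v):
    K=np.array([[c['fx'],0,c['cx']],[0,c['fy'],c['cy']],[0,0,1]]);
    p=cv2.undistortPoints(np.array([[[u,v]]],float),K,np.array([c['k1'],0,0,0,0.]))[0,0]
    R=np.array(c['R']);return -R.T@np.array(c['t']),R.T@np.array([p[0],p[1],1])
def onz(c,u,v,z):
    o,d=ray(c,u,v);return o+d*(z-o[2])/d[2]
E
python3 - <<'E'
from h import *
a,c=snap('scene','s1');snap('side','d1')
print({k:np.round(v,3) for k,v in a.items()})
E
```

```text
{'t': np.float64(0.0), 'q': array([-1.332,  0.131,  1.489, -0.   ,  1.523, -0.085]), 'qvel': array([-0.001,  0.   , -0.001,  0.001,  0.001, -0.001]), 'joint_efforts': array([-0.0000e+00, -5.5985e+01, -4.9176e+01,  7.7000e-02,  3.5000e-02,
       -0.0000e+00]), 'tcp_pos': array([ 0.191, -0.568,  0.237]), 'tool_rot': array([-3.099, -0.506,  0.   ]), 'ft_force': array([ 0.978,  0.545, -0.148]), 'ft_torque': array([-0.014,  0.008,  0.014]), 'grasp_force': np.float64(0.0), 'grip_width': np.float64(1.001)}
```

View pics/s1.png

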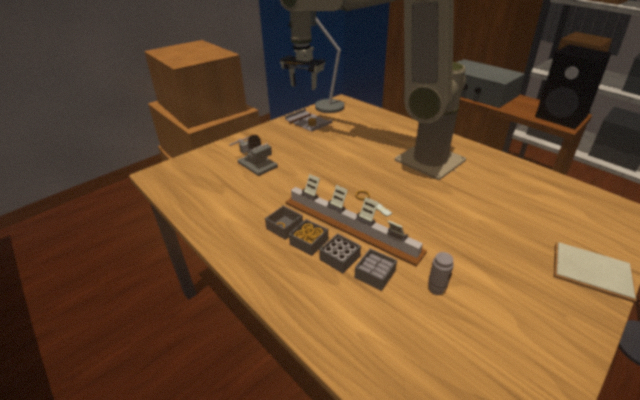

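View pics/d1.png

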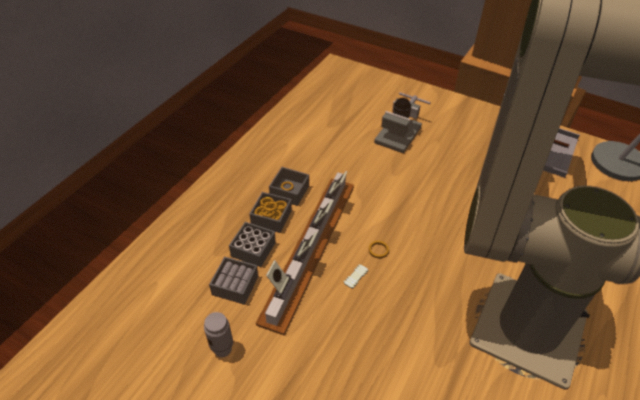

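```bash
python3 - <<'E'
from h import *
a=cv2.imread('pics/s1.png')[160:310,220:480];b=cv2.imread('pics/d1.png')[155:345,190:410]
cv2.imwrite('pics/s1c.png',cv2.resize(a,None,fx=3,fy=3,interpolation=2))
cv2.imwrite('pics/d1c.png',cv2.resize(b,None,fx=3,fy=3,interpolation=2))
E
```

```text
(no output)
```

View pics/s1c.png

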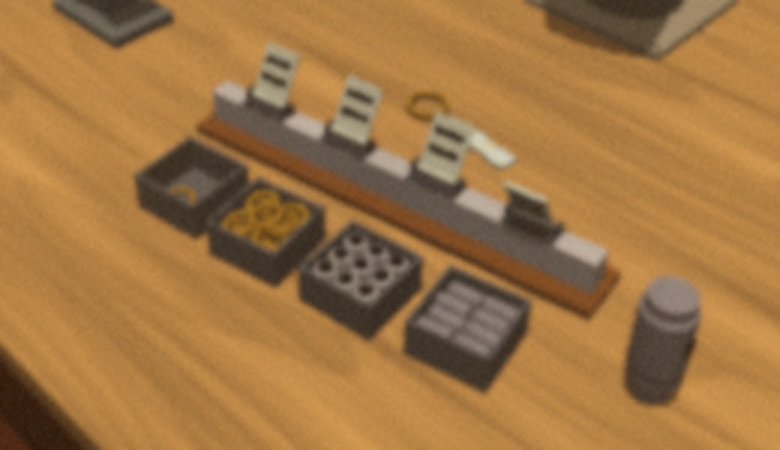

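View pics/d1c.png

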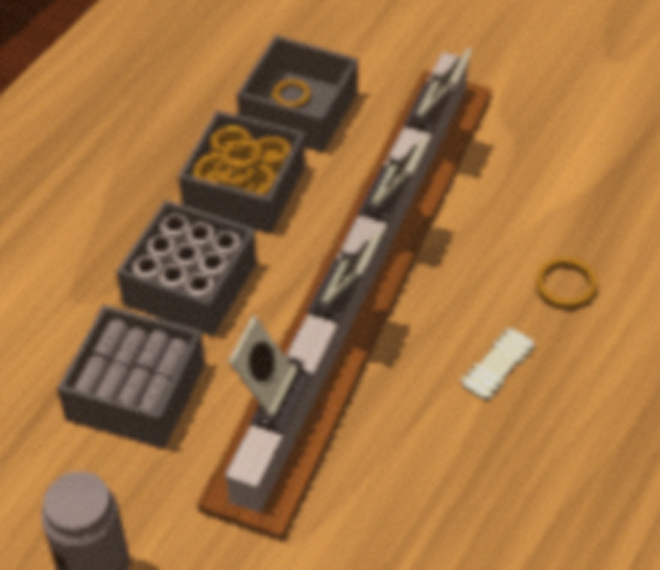

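The scene crop shows, left to right, the bins low, rings, sleeves and pins. The first three tags show two bars, and the pins tag leans back. The side crop agrees: the disc shows at (262,362), on the pins tag only. So the rings and sleeves tags have to be flipped.

```bash
python3 - <<'E'
from h import *
_,s=load('s1');_,d=load('d1')
S=lambda u,v,z:np.round(onz(s,220+u/3,160+v/3,z)*1000)
D=lambda u,v,z:np.round(onz(d,190+u/3,155+v/3,z)*1000)
print('foot S',S(588,313,.012),S(620,272,.012),S(198,128,.012))
print('foot D',D(200,508,.012),D(283,537,.012),D(490,88,.012))
print('bar end D',D(248,486,.052),D(435,58,.052)); print('bar end S',S(604,256,.052),S(230,90,.052))
print('tag top mid S low,rings,sleeves',S(283,48,.116),S(364,81,.116),S(454,120,.116))
print('tag top mid D',D(466,60,.116),D(413,142,.116),D(373,235,.116))
print('pins tag top D',D(245,335,.116),'S',S(528,193,.116))
print('bins D',D(298,80,.045),D(243,160,.045),D(188,257,.045),D(134,355,.045))
print('bins S',S(193,173,.045),S(267,217,.045),S(360,265,.045),S(467,312,.045))
print('ring,gauge D',D(567,282,.01),D(498,363,.006))
E
```

```text
foot S [544. 303.  12.] [477. 294.  12.] [ 623. -179.   12.]
foot D [536. 305.  12.] [470. 294.  12.] [ 550. -199.   12.]
bar end D [501. 290.  52.] [ 596. -171.   52.]
bar end S [508. 290.  52.] [ 582. -166.   52.]
tag top mid S low,rings,sleeves [ 545. -114.  116.] [528.  -7. 116.] [513. 104. 116.]
tag top mid D [ 542. -123.  116.] [534. -15. 116.] [514.  86. 116.]
pins tag top D [547. 216. 116.] S [550. 224. 116.]
bins D [693. -90.  45.] [683.  18.  45.] [662. 132.  45.] [643. 234.  45.]
bins S [701. -86.  45.] [692.  19.  45.] [674. 131.  45.] [649. 240.  45.]
ring,gauge D [390. -27.  10.] [405.  73.   6.]
```

{"op": "jog_arm", "data": {"commands": [[[0.89, -0.87, 0], [0, 0, 2], 1], [[1.78, -1.74, 0], [0, 0, 4], 1], [[2.67, -2.61, 0], [0, 0, 6], 1], [[3.56, -3.48, 0], [0, 0, 8], 1], [[4.45, -4.35, 0], [0, 0, 9.2], 1]], "newtons": 10}}

```text
t: 0.72
tcp_pos: [0.333, -0.2899, 0.2373]
tool_rot: [-3.131, -0.254, -0.0]
ft_force: [1.5, 0.5, -0.0]
grip_width: 0.507
grasp_force: 0.0
```

{"op": "jog_arm", "data": {"commands": [[[0.74, -1.0, 0], [0, 0, 0], 1], [[1.48, -2.0, 0], [0, 0, 0], 1], [[2.22, -3.0, 0], [0, 0, 0], 1], [[2.96, -4.0, 0], [0, 0, 0], 1], [[3.7, -5.0, 0], [0, 0, 0], 1]]}}

```text
t: 1.35
tcp_pos: [0.475, -0.013, 0.2375]
tool_rot: [3.131, 0.256, 0.0]
ft_force: [0.7, -0.5, 1.1]
grip_width: 0.01
grasp_force: 0.0
```

```bash
python3 - <<'E'
from h import *
from scipy.spatial.transform import Rotation as Ro
s,c=snap('wrist','w1')
print(s['tcp_pos'],s['tool_rot'],s['grip_width'])
T=np.eye(4);T[:3,:3]=Ro.from_rotvec(s['tool_rot']).as_matrix();T[:3,3]=s['tcp_pos']
W=np.linalg.inv(T@np.array(c['T_tool_cam']))
K=np.array([[c['fx'],0,c['cx']],[0,c['fy'],c['cy']],[0,0,1]])
for p in [(.527,-.007,.116),(.509,.101,.116),(.556,-.002,.063)]:
    print(cv2.projectPoints(np.array([p]),cv2.Rodrigues(W[:3,:3])[0],W[:3,3],K,np.array([c['k1'],0,0,0,0.]))[0].ravel())
E
```

```text
[ 0.4749903  -0.01303413  0.2375066 ] [3.13091571e+00 2.56276688e-01 2.04771104e-04] 0.009585724832734899
[317.46029485 133.16302116]
[175.77860707 133.37094567]
[316.76333064  94.04765366]
```

View pics/w1.png

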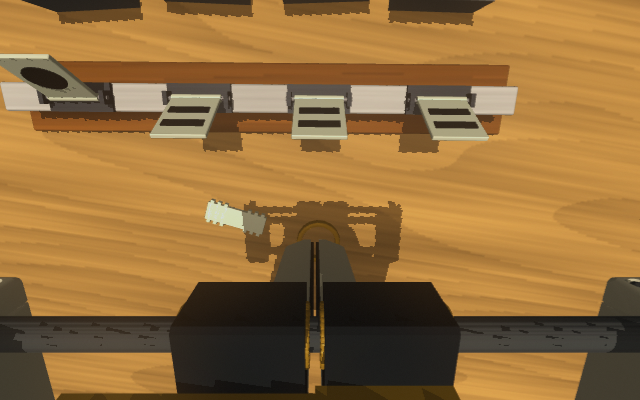

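The wrist picture shows the rings tag's front edge at (320,137), against a predicted (317,133). That is within about 3 mm, and the sleeves tag's edge is at about (178,136). Next I go down in front of the rings tag.

{"op": "jog_arm", "data": {"commands": [[[0, 0, 0.7], [0, 0, 0], 1], [[0, 0, 1.6], [0, 0, 0], 1], [[0, 0, 2.4], [0, 0, 0], 1], [[0.4, 0, 2.4], [0, 0, 0], 1], [[0.8, 0, 2.4], [0, 0, 0], 1]]}}

```text
t: 2.02
tcp_pos: [0.5135, -0.0085, 0.1163]
tool_rot: [-3.131, -0.256, 0.004]
ft_force: [-0.4, -0.6, 0.5]
grip_width: 0.005
grasp_force: 0.0
```

{"op": "jog_arm", "data": {"commands": [[[0.2, 0, 0], [0, 0, 0], 1], [[0.4, 0, 0], [0, 0, 0], 1], [[0.6, 0, 0], [0, 0, 0], 1], [[0.76, 0, 0], [0, 0, 0], 1], [[0.88, 0, 0], [0, 0, 0], 1]]}}

```text
t: 2.65
tcp_pos: [0.5579, -0.0014, 0.1177]
tool_rot: [-3.131, -0.256, -0.0]
ft_force: [0.6, 0.8, 0.2]
grip_width: 0.005
grasp_force: 0.0
```

{"op": "jog_arm", "data": {"commands": [[[-0.7, 0, 0], [0, 0, 0], 1], [[-1.68, 0, 0], [0, 0, 0], 1], [[-1.68, -0.8, 0], [0, 0, 0], 1], [[-1.68, -1.6, 0], [0, 0, 0], 1], [[-1.68, -2.2, 0], [0, 0, 0], 1]]}}

```text
t: 3.28
tcp_pos: [0.4564, 0.0947, 0.1179]
tool_rot: [-3.131, -0.256, -0.001]
ft_force: [0.2, -0.4, 0.2]
grip_width: 0.005
grasp_force: 0.0
```

```bash
python3 - <<'E'
from h import *
s,_=snap('wrist','w2');s,_=snap('side','d2');print(s['tcp_pos'])
a=cv2.imread('pics/w2.png');b=cv2.resize(cv2.imread('pics/d2.png')[155:345,190:410],None,fx=2,fy=2)
o=np.zeros((600,640,3),np.uint8);o[:220]=a[:220];o[220:,:440]=b;cv2.imwrite('pics/m2.png',o)
E
```

```text
[0.45589517 0.09727186 0.11788096]
```

View pics/m2.png

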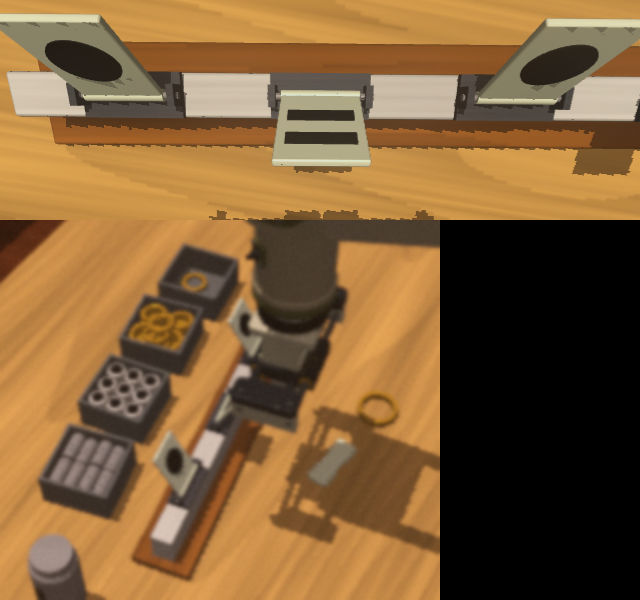

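The rings tag now leans back with its disc up, at (560,65). The sleeves tag is centred ahead at (320,130). I repeat the same push there.

{"op": "jog_arm", "data": {"commands": [[[0.4, 0, 0], [0, 0, 0], 1], [[0.8, 0, 0], [0, 0, 0], 1], [[1.0, 0, 0], [0, 0, 0], 1], [[1.2, 0, 0], [0, 0, 0], 1], [[1.36, 0, 0], [0, 0, 0], 1]]}}

```text
t: 4.0
tcp_pos: [0.5242, 0.1043, 0.1176]
tool_rot: [3.131, 0.256, -0.0]
ft_force: [0.3, 0.8, -0.4]
grip_width: 0.005
grasp_force: 0.0
```

{"op": "jog_arm", "data": {"commands": [[[0.16, 0, 0], [0, 0, 0], 1], [[0.32, 0, 0], [0, 0, 0], 1], [[0.32, 0, 0], [0, 0, 0], 1], [[-0.5, 0, 0], [0, 0, 0], 1], [[-1.4, 0, 0], [0, 0, 0], 1]]}}

```text
t: 4.62
tcp_pos: [0.4537, 0.093, 0.1173]
tool_rot: [3.131, 0.256, -0.001]
ft_force: [-1.0, 0.1, 0.1]
grip_width: 0.005
grasp_force: 0.0
```

{"op": "jog_arm", "data": {"commands": [[[-0.4, 0, -1], [0, 0, 0], 1], [[-0.4, 0, -2], [0, 0, 0], 1], [[-0.4, 0, -2.4], [0, 0, 0], 1], [[-0.4, 0, -2.4], [0, 0, 0], 1], [[-0.4, 0, -2.4], [0, 0, 0], 1]]}}

```text
t: 5.25
tcp_pos: [0.4343, 0.0898, 0.2362]
tool_rot: [3.131, 0.256, -0.003]
ft_force: [0.2, -0.4, -0.3]
grip_width: 0.003
grasp_force: 0.0
```

```bash
python3 - <<'E'
from h import *
s,_=snap('wrist','w3');s,_=snap('scene','s3');print(s['tcp_pos'],s['t'])
a=cv2.imread('pics/w3.png');b=cv2.resize(cv2.imread('pics/s3.png')[160:310,220:480],None,fx=2.4,fy=2.4)
o=np.zeros((600,640,3),np.uint8);o[:240]=a[:240];o[240:,:624]=b;cv2.imwrite('pics/m3.png',o)
E
```

```text
[0.43410024 0.08980241 0.23581552] 5.3
```

View pics/m3.png

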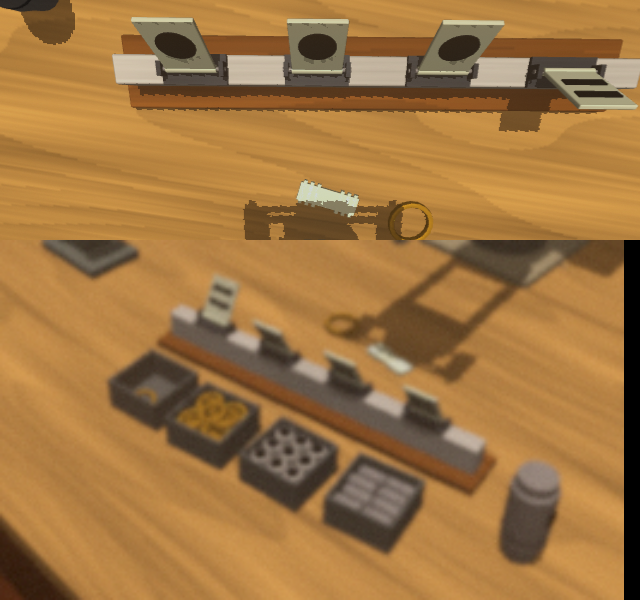

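The tags at (178,45), (318,45) and (460,45) show discs. The low bin's tag shows bars at (590,85), and nothing else has moved.

```bash
python3 -c "
from workcell import env
print(env.close_job())"
```

```text
the job is handed in; nothing more can be done
None
```

The job is handed in at about 5.3 s: I pushed the rings and sleeves tags back, so all three full bins' tags show the disc and the nearly empty bin's tag leans to the front with its bars up, with the bins and microphone parts where they stood in the last pictures; the hand-in gave no verdict.

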